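Close the bench caliper on the stepped shaft

TASK

On the electronics bench, pick out the stepped aluminium shaft (thick foot, thinner neck) and stand it upright on its thick foot between the open jaws of the bench caliper, and let it go there. Then slide the moving jaw shut by its thumb lug until both jaws press on the thick foot, and leave the caliper closed on the upright shaft.

Things in the scene. Friction and masses are not known exactly. Their poses are not given: they have to be found in the camera images.
- shaft_mid (a point): Stepped aluminium shaft, 92 g, upright: round foot 32 mm diameter, 25 mm high, round neck 20 mm diameter above it, 70 mm high in all; grip the neck. The point is on its axis, 35 mm above its underside; z up. Bystanders: a stepless aluminium pin (20 mm diameter, 70 mm high), a squat dial knob (38 mm diameter, 20 mm high), a block battery.
- caliper: Steel caliper lying flat, fixed. Origin on the bench, under the beam's centre line, at the fixed jaw's face (plane y = 0). y runs along the beam to the moving jaw, z up; both jaws point to -x. Faces usable from x = -20 to -75 mm, jaws 8 to 16 mm above the bench; beam 18 mm wide, top at 16 mm. The shaft stands on the bench, best at x = -48 mm, midway between the faces.
- jaw (a joint): Caliper opening in m: distance between the jaw faces, 0 shut; the moving face is at y = this value in the caliper's frame. Slides to the caliper's -y to close, against about 2 N of friction, and stays where left. Starts 85 to 105 mm open; reads about 0.032 closed on the shaft's foot. The jaw pushes the shaft along the bench until it meets the fixed jaw.
- thumb_lug (a point): Grip point on the moving jaw's upright steel thumb lug: over the beam, 45 mm beyond the moving face (to caliper +y), 50 mm above the bench. The lug is 12 mm thick along the beam, 22 mm across, 22 to 65 mm above the bench, on a black carriage 30 mm wide, 75 mm long, top at 22 mm. Grip it along the beam or push its far side.

How it is judged:
By the outcome, as a careful person would: the job done as asked, in the order asked, and still so for the second after the job is handed in, with the robot touching nothing.
It also fails if it takes over 48 s, if anything falls off the work surface, if the arm or the gripper's body presses on something with over 40 N, if the wrist force passes 120 N, or if a joint passes its speed limit or range.

ROBOT

A 7-joint arm with a two-finger parallel gripper is mounted at the origin on the work surface. World frame = base frame: x ahead of the robot, y to its left, z up, the work surface at z = 0. Lengths are in m, angles in rad, forces in N, time in s.
With the tool pointing down it reaches from about 0.425 to 0.825 m from the base axis. Payload 3.6 kg.
Tool frame: the origin (TCP) lies at the very end of the fingers, on their centre line; the grasp point (between the pads) lies 19 mm behind it; z points along the fingers, y is the direction in which the jaws open and shut (so a half turn about z gives the same grasp; the last joint's range is limited). The gripper opens to 93 mm and grips with 3 to 60 N. Pads are 15 mm wide; open, the fingers measure 128 mm over their backs; the gripper's body (75 mm by 188 mm) begins 65 mm behind the grasp point.
Start: joints at [-1.329, 0.615, -0.013, 1.423, 0.008, 1.103, -0.04], TCP at [0.173, 0.627, 0.219] pointing down, gripper open.
Joint ranges: [-3.12, 3.12], [-0.3, 2.06], [-1.34, 1.32], [0.26, 2.42], [-1.36, 4.5], [0.01, 1.98], [-2.84, 2.84]. Speed limits (rad/s): [2.79, 2.79, 3.14, 3.14, 3.14, 3.14, 3.14].

INTERFACE

Orientations are given as a 3x3 rotation matrix whose columns are the frame's x, y, z axes.
In Python, from workcell import bot, imaging gives the robot as it stands.
- The arm moves only by the shell command python3 -m creep 'ROWS' [FORCE]. ROWS is JSON, a list that holds one entry, the list of rows, each a list of 7 numbers: the turn, a rotation vector about the tool's x, y, z in rad, then the shift along the tool's x, y, z in mm, then the closure, from -1 (fully open) to 1 (shut). A call has 1 to 20 rows; each row is the pose to reach, as a shift and turn from the pose commanded when the call began, along the tool's axes at that moment; what a row does not reach only later rows make up. A row lasts 1/12 s, in which the tool goes at most 41.7 mm and 7.16 degrees, less where a joint would pass 70% of its speed; a pose out of reach is approached as far as the arm can. A call with a gripper value outside its range is refused whole. The fingers move at their own pace and stop on an object; FORCE is the grip in N (left out, the last holds). Time passes only in rows, so rows that repeat a pose let the fingers close. It gives the time, the measured TCP pose, the force and the opening at its end, in the units of the state.
- bot.get_state(): the state, without advancing time (a new reading comes with each control period).
- imaging.capture(name): name is "scene" or "top" or "wrist"; returns (picture, depth): 400x640x3 uint8, red, green, blue; 400x640 float32, m along the optical axis (not along the pixel's ray), 0 where there is no reading.
- imaging.calibration(name): a dict with "intrinsics" (3x3 intrinsics, pixels), "view" (4x4, takes a point from world to camera coordinates). Camera axes: x right, y down, z forward; pixel columns grow to the right and rows downward; lengths in m; the calibration is good to about 2 mm. A picture is of the moment at which its call begins: read the wrist's pose just before it. calibration takes no time and is no camera call; for the wrist camera it gives the pose at the moment of the call.
- bot.job_done(): hands the job in, once; it reports no verdict.
The state is a dict: "time_s": time; "q": joint angles; "joint_velocities": joint speeds; "tau": joint torques, N m; "tcp_pos": TCP position; "tcp_rot": TCP orientation; "ft_force": force on the tool from outside, world axes, zero at the start; "moment": the same for the moment, N m; "gripper_width": finger opening in m.
Only numpy, scipy, OpenCV 4.12 (cv2) and the standard library are available. Lean on these libraries where they do the work, as an engineer would, in place of code of your own. Each camera call takes 0.05 s, during which the arm holds its last target. There are 200 camera calls.

## Working session

There is one attempt and no reset: what is moved stays moved. The work goes in short steps, Python scripts to look and compute and a shell command to move; the robot and the scene stay as the last step left them, time stands still between calls to the robot, and variables do not carry over. Pictures are saved under pics/ and viewed, about 8 in all and at most 12, crops included, and the job is handed in when it is done.

```bash
mkdir -p pics; ls
cat > h.py <<'E'
import numpy as np, cv2
from workcell import bot, imaging
def cap(n,f=None):
    c=imaging.calibration(n); p,d=imaging.capture(n)
    if f: cv2.imwrite('pics/'+f,cv2.cvtColor(p,cv2.COLOR_RGB2BGR))
    return p,d,np.array(c['intrinsics']),np.array(c['view'])
def ray(K,V,u,v,z):
    R,t=V[:3,:3],V[:3,3]; o=-R.T@t; d=R.T@np.linalg.inv(K)@[u,v,1]
    return o+d*(z-o[2])/d[2]
def cloud(d,K,V):
    v,u=np.mgrid[:d.shape[0],:d.shape[1]]
    c=np.stack([(u-K[0,2])/K[0,0]*d,(v-K[1,2])/K[1,1]*d,d],-1)
    w=(c-V[:3,3])@V[:3,:3]; w[d==0]=np.nan
    return w
E
python3 - <<'E'
from h import *
for n in('top','scene'):
    p,d,K,V=cap(n,n+'1.png'); np.savez(n,p=p,d=d,K=K,V=V)
    print(n,-V[:3,:3].T@V[:3,3],V[2,:3],K[0,0])
s=bot.get_state();print(s['tcp_pos'],s['tcp_rot'],s['time_s'],s['ft_force'],s['gripper_width'])
E
```

```text
pics
top [0.44417676 0.04008647 0.79489428] [ 0.16093092  0.03045441 -0.9864957 ] 363.85768481716644
scene [ 1.01191738 -0.11917123  0.76758885] [-0.5337434   0.20862122 -0.8195091 ] 403.29646763367134
[0.17244685 0.62598286 0.21761415] [[-9.64099136e-01  2.65541948e-01 -5.74922232e-04]
 [ 2.65542569e-01  9.64096621e-01 -2.20226559e-03]
 [-3.05133143e-05 -2.27586868e-03 -9.99997410e-01]] 0.1 [ 0.30545773 -0.03598584  0.29837878] 0.09285400841176056
```

View pics/top1.png

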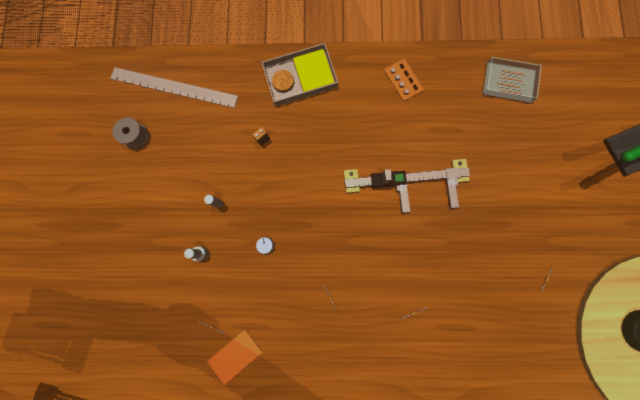

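View pics/scene1.png

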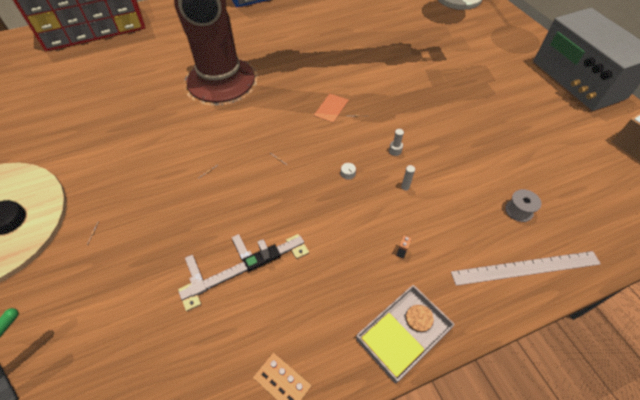

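The top view shows the shaft at about (195,254), with its foot visible. The pin is at (210,201), the knob at (264,245), and the caliper beam runs from (345,183) to (470,173). The fixed jaw is at (453,190), the moving jaw at (404,198) and the lug at (388,175). The scene view agrees: shaft at (397,143), fixed jaw at (193,270), moving jaw at (239,247).

Run:
```python
from h import *
for n,box in(('top',dict(shaft=(178,240,215,268),jaws=(340,155,475,218))),('scene',dict(shaft=(385,124,408,160),jaws=(170,230,312,312)))):
    z=np.load(n+'.npz'); w=cloud(z['d'],z['K'],z['V'])
    for k,(a,b,c,e) in box.items():
        r=w[b:e,a:c].reshape(-1,3)
        for lo,hi in ((.015,.03),(.04,.066),(.066,.08)) if k=='shaft' else ((.006,.013),(.013,.02),(.02,.03),(.045,.075)):
            m=r[(r[:,2]>lo)&(r[:,2]<hi)]
            if len(m): print(n,k,lo,len(m),m.mean(0).round(4),m.min(0).round(3),m.max(0).round(3))
z=np.load('top.npz')
K,V=z['K'],z['V']
for nm,u,v,h in(('fixjaw root',449,180,.016),('fixtip',454,207,.016),('fix-L-tip',449,207,.016),('movjaw R tip',410,211,.016),('mov root R',407,186,.016),('beamL',346,183,.016),('beamR',469,173,.016),('lug',388,175,.065),('shafttop',189,254,.07)):
    print(nm,ray(K,V,u,v,h).round(4))
p=cv2.cvtColor(z['p'],cv2.COLOR_RGB2BGR)
a=cv2.resize(p[150:220,335:480],None,fx=5,fy=5,interpolation=cv2.INTER_CUBIC)
cv2.imwrite('pics/c.png',a)
```

```text
top shaft 0.015 103 [0.4503 0.325  0.0244] [0.435 0.316 0.015] [0.467 0.341 0.03 ]
top shaft 0.04 46 [0.4499 0.3244 0.0533] [0.441 0.322 0.04 ] [0.46  0.33  0.066]
top shaft 0.066 85 [0.4507 0.3311 0.0705] [0.442 0.321 0.067] [0.459 0.341 0.074]
top jaws 0.006 415 [ 0.6185 -0.1148  0.0094] [ 0.539 -0.251  0.006] [0.657 0.019 0.013]
top jaws 0.013 1275 [ 0.6005 -0.1433  0.017 ] [ 0.539 -0.251  0.013] [0.649 0.018 0.02 ]
top jaws 0.02 400 [ 0.6102 -0.0821  0.0228] [ 0.57  -0.247  0.02 ] [0.633 0.007 0.029]
top jaws 0.045 87 [ 0.609  -0.0673  0.0624] [ 0.599 -0.075  0.046] [ 0.622 -0.061  0.068]
scene shaft 0.015 86 [0.458  0.3261 0.0232] [0.438 0.315 0.015] [0.471 0.348 0.03 ]
scene shaft 0.04 64 [0.4577 0.3269 0.0535] [0.447 0.32  0.041] [0.463 0.339 0.066]
scene shaft 0.066 44 [0.4538 0.3305 0.0704] [0.444 0.32  0.066] [0.462 0.342 0.073]
scene jaws 0.006 472 [ 0.6293 -0.1271  0.0093] [ 0.55  -0.252  0.006] [0.659 0.02  0.013]
scene jaws 0.013 1360 [ 0.6067 -0.1474  0.0166] [ 0.539 -0.252  0.013] [0.639 0.018 0.02 ]
scene jaws 0.02 408 [ 0.6148 -0.0804  0.0227] [ 0.595 -0.242  0.02 ] [ 0.639 -0.038  0.03 ]
scene jaws 0.045 100 [ 0.6155 -0.0692  0.0608] [ 0.602 -0.076  0.046] [ 0.624 -0.062  0.068]
fixjaw root [ 0.6081 -0.2072  0.016 ]
fixtip [ 0.5491 -0.2146  0.016 ]
fix-L-tip [ 0.5492 -0.204   0.016 ]
movjaw R tip [ 0.5408 -0.1209  0.016 ]
mov root R [ 0.5954 -0.1165  0.016 ]
beamL [0.6028 0.0154 0.016 ]
beamR [ 0.6233 -0.2509  0.016 ]
lug [ 0.609  -0.0689  0.065 ]
shafttop [0.4494 0.3307 0.07  ]
```

View pics/c.png

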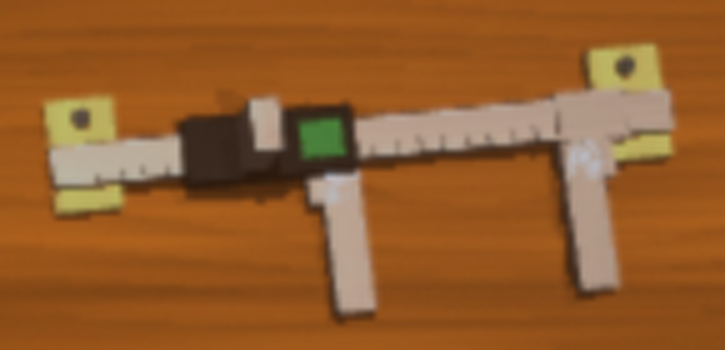

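Shaft axis is at about (0.451, 0.331) with its top at 0.070, so the height agrees. The caliper origin is at about (0.621, -0.203), y axis (-0.077, 0.997), opening about 0.089. The lug measures (0.611, -0.068), which is 45 mm beyond the moving face as it should be. Next I go above the shaft, aligned with the caliper.

```bash
python3 -m creep '[[[0,0,-0.12,-35,-21,10,-1],[0,0,-0.23,-70,-42,20,-1],[0,0,-0.346,-105,-63,30,-1],[0,0,-0.346,-140,-84,40,-1],[0,0,-0.346,-175,-105,48,-1],[0,0,-0.346,-210,-126,48,-1],[0,0,-0.346,-245,-147,48,-1],[0,0,-0.346,-280,-168,48,-1],[0,0,-0.346,-315,-189,48,-1],[0,0,-0.346,-347,-210,48,-1],[0,0,-0.346,-347,-210,48,-1],[0,0,-0.346,-347,-210,48,-1],[0,0,-0.346,-347,-210,48,-1],[0,0,-0.346,-347,-210,48,-1]]]' 20
python3 - <<'E'
from h import *
p,d,K,V=cap('wrist','w1.png'); w=cloud(d,K,V)
m=(w[...,2]>.064)&(w[...,2]<.078); 
n,l,st,ce=cv2.connectedComponentsWithStats(m.astype(np.uint8))
for i in range(1,n):
    if st[i,4]>40: q=w[l==i]; print(st[i],q.mean(0).round(4),q.min(0).round(3),q.max(0).round(3))
s=bot.get_state();print(s['tcp_pos'],s['tcp_rot'],s['time_s'])
E
```

```text
time_s: 1.27
tcp_pos: [0.4498, 0.3337, 0.1705]
tcp_rot: [[-0.997, -0.08, -0.001], [-0.08, 0.997, 0.001], [0.001, 0.001, -1.0]]
ft_force: [-0.5, 0.4, -0.3]
gripper_width: 0.0928
[306 186  23  24 438] [0.4509 0.3324 0.0698] [0.442 0.323 0.064] [0.461 0.342 0.073]
[0.44975096 0.3338745  0.17052133] [[-9.96722929e-01 -8.08832625e-02 -1.14046145e-03]
 [-8.08841345e-02  9.96723236e-01  7.40278701e-04]
 [ 1.07684827e-03  8.30097993e-04 -9.99999076e-01]] 1.3167
```

View pics/w1.png

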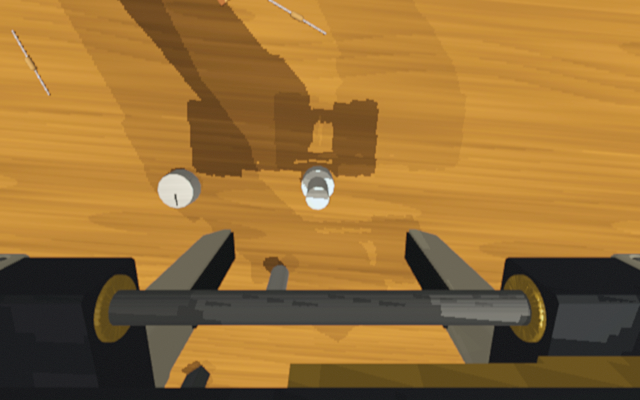

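The wrist view confirms the stepped shaft at (318,190), with its foot visible and centred between the fingers. The knob is at (178,190), about 125 mm away and clear. I descend and grip.

```bash
python3 -m creep '[[[0,0,0,-1,-2,35,-1],[0,0,0,-1,-2,70,-1],[0,0,0,-1,-2,100,-1],[0,0,0,-1,-2,122,-1],[0,0,0,-1,-2,134,-1],[0,0,0,-1,-2,141,-1],[0,0,0,-1,-2,141,-1],[0,0,0,-1,-2,141,1],[0,0,0,-1,-2,141,1],[0,0,0,-1,-2,141,1],[0,0,0,-1,-2,141,1],[0,0,0,-1,-2,141,1],[0,0,0,-1,-2,141,1],[0,0,0,-1,-2,141,1],[0,0,0,-1,-2,141,1]]]' 20
```

```text
time_s: 2.57
tcp_pos: [0.4526, 0.3301, 0.0298]
tcp_rot: [[-0.997, -0.077, 0.0], [-0.077, 0.997, 0.0], [-0.0, 0.0, -1.0]]
ft_force: [0.1, 0.1, 0.3]
gripper_width: 0.0441
```

```bash
python3 -m creep '[[[0,0,0,0,0,0,1],[0,0,0,0,0,0,1],[0,0,0,0,0,0,1],[0,0,0,0,0,0,1],[0,0,0,0,0,0,1],[0,0,0,0,0,0,1],[0,0,0,0,0,0,1],[0,0,0,0,0,0,1],[0,0,0,0,0,0,1],[0,0,0,0,0,-5,1],[0,0,0,0,0,-20,1],[0,0,0,0,0,-45,1],[0,0,0,0,0,-70,1],[0,0,0,0,0,-85,1],[0,0,0,0,0,-90,1],[0,0,0,0,0,-90,1]]]' 20
```

```text
time_s: 3.9
tcp_pos: [0.4531, 0.3303, 0.1209]
tcp_rot: [[-0.997, -0.077, 0.002], [-0.077, 0.997, 0.001], [-0.002, 0.001, -1.0]]
ft_force: [0.2, 1.1, -0.4]
gripper_width: 0.0201
```

Gripped at 20.1 mm, the neck diameter. Carrying it to above the caliper.

```bash
python3 -m creep '[[[0,0,0,-1,-8,0,1],[0,0,0,-4,-25,0,1],[0,0,0,-8,-50,0,1],[0,0,0,-13,-82,0,1],[0,0,0,-18,-114,0,1],[0,0,0,-23,-146,0,1],[0,0,0,-28,-178,0,1],[0,0,0,-33,-210,0,1],[0,0,0,-38,-242,0,1],[0,0,0,-43,-274,0,1],[0,0,0,-48,-306,0,1],[0,0,0,-54,-338,0,1],[0,0,0,-59,-370,0,1],[0,0,0,-64,-402,0,1],[0,0,0,-69,-434,0,1],[0,0,0,-73,-462,0,1],[0,0,0,-76,-483,0,1],[0,0,0,-78,-496,0,1],[0,0,0,-79,-500,0,1],[0,0,0,-79,-500,0,1]]]' 20
python3 - <<'E'
from h import *
p,d,K,V=cap('wrist','w2.png'); w=cloud(d,K,V)
s=bot.get_state();print(s['tcp_pos'],s['time_s'],s['gripper_width'])
R=np.array([[.997,-.077],[.077,.997]]); O=np.array([.6214,-.203])
c=(w[...,:2]-O)@R
m=(w[...,2]>.012)&(w[...,2]<.020)
for lo in np.arange(-.08,-.02,.01):
    k=m&(c[...,0]>lo)&(c[...,0]<lo+.01); y=c[...,1][k]; y=y[(y>-.05)&(y<.14)]
    a=y[y<.04]; b=y[y>.05]
    print(lo.round(3),len(a),len(b),a.max().round(4) if len(a) else '',b.min().round(4) if len(b) else '')
E
```

```text
time_s: 5.57
tcp_pos: [0.569, -0.163, 0.1185]
tcp_rot: [[-0.997, -0.076, -0.002], [-0.076, 0.997, 0.001], [0.002, 0.001, -1.0]]
ft_force: [-0.7, -0.3, -0.9]
gripper_width: 0.0195
[ 0.56920162 -0.16102871  0.11879735] 5.6167 0.020067770790741984
-0.08 77 113 0.0013 0.0893
-0.07 237 233 0.0015 0.0894
-0.06 228 222 0.0016 0.0895
-0.05 221 226 0.0017 0.0896
-0.04 216 222 0.0019 0.0897
-0.03 250 268 0.0021 0.0897
```

View pics/w2.png

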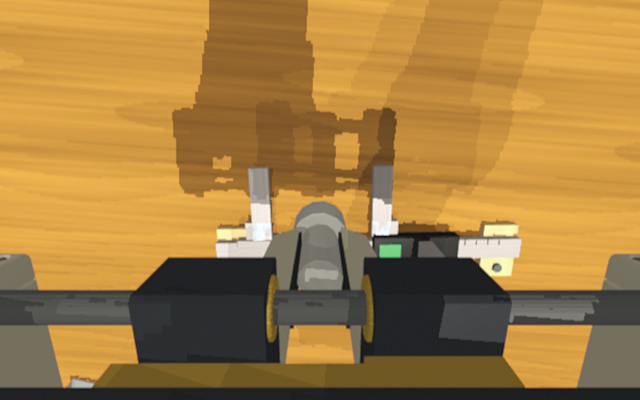

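The shaft hangs upright between the two jaws, which appear at (260,195) and (383,195). The measured gap is 0.088, and the shaft is within about 1 mm of midway. Lowering.

```bash
python3 -m creep '[[[0,0,0,0,1,8,1],[0,0,0,0,1,25,1],[0,0,0,0,1,45,1],[0,0,0,0,1,62,1],[0,0,0,0,1,74,1],[0,0,0,0,1,80,1],[0,0,0,0,1,84,1],[0,0,0,0,1,86,1],[0,0,0,0,1,88,1],[0,0,0,0,1,89,1],[0,0,0,0,1,89,1],[0,0,0,0,1,89,1]]]' 20
```

```text
time_s: 6.62
tcp_pos: [0.5701, -0.1615, 0.0312]
tcp_rot: [[-0.997, -0.077, 0.001], [-0.077, 0.997, -0.0], [-0.001, -0.0, -1.0]]
ft_force: [-0.1, -0.2, -1.9]
gripper_width: 0.0193
```

```bash
python3 -m creep '[[[0,0,0,0,0,0.6,1],[0,0,0,0,0,1.2,1],[0,0,0,0,0,1.2,1],[0,0,0,0,0,1.2,1]]]' 20
```

```text
time_s: 6.95
tcp_pos: [0.57, -0.1614, 0.0297]
tcp_rot: [[-0.997, -0.077, 0.0], [-0.077, 0.997, -0.0], [-0.0, -0.0, -1.0]]
ft_force: [-0.5, -0.1, 0.6]
gripper_width: 0.02
```

In contact with the bench now. Opening, then rising.

```bash
python3 -m creep '[[[0,0,0,0,0,0,0.3],[0,0,0,0,0,0,0.1],[0,0,0,0,0,0,-0.1],[0,0,0,0,0,0,-0.1],[0,0,0,0,0,0,-0.1],[0,0,0,0,0,0,-0.1],[0,0,0,0,0,0,-0.1],[0,0,0,0,0,-10,-0.1],[0,0,0,0,0,-30,-0.1],[0,0,0,0,0,-60,-0.1],[0,0,0,0,0,-90,-0.1],[0,0,0,0,0,-105,-0.1],[0,0,0,0,0,-110,-0.1],[0,0,0,0,0,-110,-0.1]]]' 20
python3 - <<'E'
from h import *
s=bot.get_state();print(s['tcp_pos'],s['time_s'],s['gripper_width'])
p,d,K,V=cap('wrist','w3.png'); w=cloud(d,K,V)
R=np.array([[.997,-.077],[.077,.997]]); O=np.array([.6214,-.203])
c=(w[...,:2]-O)@R; z=w[...,2]
def st(n,m):
    if m.sum(): print(n,m.sum(),'cal',c[m].mean(0).round(4),'w',w[m].mean(0).round(4),w[m].min(0).round(3),w[m].max(0).round(3))
sh=(abs(c[...,0]+.05)<.03)&(abs(c[...,1]-.045)<.026)
st('shaft',sh&(z>.064)&(z<.08)); st('foot',sh&(z>.021)&(z<.03))
st('lug',(abs(c[...,0])<.03)&(abs(c[...,1]-.135)<.03)&(z>.058)&(z<.08))
E
```

```text
time_s: 8.12
tcp_pos: [0.5707, -0.1615, 0.1414]
tcp_rot: [[-0.997, -0.077, 0.003], [-0.077, 0.997, -0.001], [-0.003, -0.001, -1.0]]
ft_force: [-1.0, 0.2, 0.1]
gripper_width: 0.0512
[ 0.57068179 -0.16150413  0.14138717] 8.1167 0.051223725688206045
shaft 540 cal [-0.0497  0.0459] w [ 0.5683 -0.161   0.0697] [ 0.559 -0.171  0.064] [ 0.579 -0.152  0.072]
foot 447 cal [-0.0548  0.0458] w [ 0.5632 -0.1616  0.0251] [ 0.554 -0.177  0.021] [ 0.58  -0.145  0.03 ]
lug 243 cal [-0.0058  0.1335] w [ 0.6053 -0.0704  0.0635] [ 0.6   -0.075  0.058] [ 0.62  -0.063  0.066]
```

View pics/w3.png

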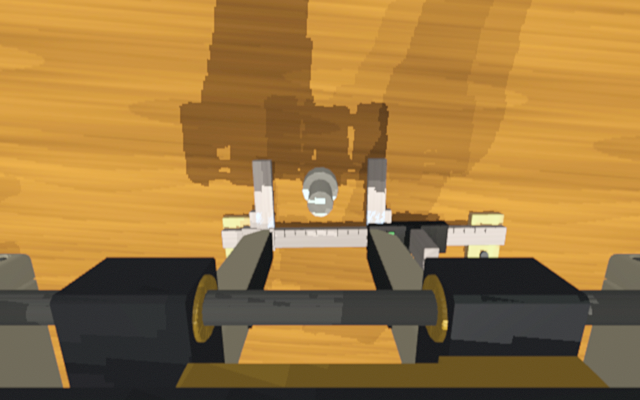

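The shaft stands alone at (320,190), midway between the jaws. Its top is at 0.070 directly over the placing point, so it is upright. Next I go to the lug at (0.611, -0.068), descend and grip it along the beam.

```bash
python3 -m creep '[[[0,0,0,-8,15,0,-0.1],[0,0,0,-20,38,0,-0.1],[0,0,0,-34,64,0,-0.1],[0,0,0,-44,83,0,-0.1],[0,0,0,-48,90,0,-0.1],[0,0,0,-48,90,0,-0.1],[0,0,0,-48,90,20,-0.1],[0,0,0,-48,90,50,-0.1],[0,0,0,-48,90,80,-0.1],[0,0,0,-48,90,100,-0.1],[0,0,0,-48,90,109,-0.1],[0,0,0,-48,90,109,-0.1],[0,0,0,-48,90,109,-0.1]]]' 20
```

```text
time_s: 9.25
tcp_pos: [0.6105, -0.0694, 0.0304]
tcp_rot: [[-0.997, -0.076, -0.001], [-0.076, 0.997, -0.001], [0.001, -0.001, -1.0]]
ft_force: [0.5, 1.0, 0.3]
gripper_width: 0.0511
```

```bash
python3 -m creep '[[[0,0,0,0,0,0,0.4],[0,0,0,0,0,0,0.6],[0,0,0,0,0,0,1],[0,0,0,0,0,0,1],[0,0,0,0,0,0,1],[0,0,0,0,0,0,1],[0,0,0,0,0,0,1],[0,0,0,0,0,0,1],[0,0,0,0,0,0,1],[0,0,0,0,0,0,1]]]' 20
```

```text
time_s: 10.08
tcp_pos: [0.6108, -0.068, 0.0307]
tcp_rot: [[-0.997, -0.078, 0.0], [-0.078, 0.997, -0.0], [-0.0, -0.0, -1.0]]
ft_force: [-0.0, -0.9, 2.7]
gripper_width: 0.0119
```

Gripped the lug (11.9 mm). Sliding it shut slowly.

```bash
python3 -m creep '[[[0,0,0,0,-2,0,1],[0,0,0,0,-5,0,1],[0,0,0,0,-8,0,1],[0,0,0,0,-11,0,1],[0,0,0,0,-14,0,1],[0,0,0,0,-17,0,1],[0,0,0,0,-19,0,1],[0,0,0,0,-21,0,1],[0,0,0,0,-23,0,1],[0,0,0,0,-25,0,1],[0,0,0,0,-27,0,1],[0,0,0,0,-29,0,1],[0,0,0,0,-31,0,1],[0,0,0,0,-33,0,1],[0,0,0,0,-35,0,1],[0,0,0,0,-37,0,1],[0,0,0,0,-39,0,1],[0,0,0,0,-41,0,1],[0,0,0,0,-43,0,1],[0,0,0,0,-45,0,1]]]' 20
```

```text
time_s: 11.75
tcp_pos: [0.6149, -0.1125, 0.0307]
tcp_rot: [[-0.997, -0.077, 0.001], [-0.077, 0.997, 0.0], [-0.001, 0.0, -1.0]]
ft_force: [1.5, 3.3, 4.6]
gripper_width: 0.0117
```

```bash
python3 -m creep '[[[0,0,0,0,-1,0,1],[0,0,0,0,-2,0,1],[0,0,0,0,-3,0,1],[0,0,0,0,-4,0,1],[0,0,0,0,-5,0,1],[0,0,0,0,-6,0,1],[0,0,0,0,-7,0,1],[0,0,0,0,-8,0,1],[0,0,0,0,-8,0,1]]]' 20
```

```text
time_s: 12.5
tcp_pos: [0.6156, -0.121, 0.0307]
tcp_rot: [[-0.997, -0.077, 0.002], [-0.077, 0.997, -0.0], [-0.002, -0.0, -1.0]]
ft_force: [1.9, 3.0, 5.2]
gripper_width: 0.012
```

```bash
python3 -m creep '[[[0,0,0,0,-0.5,0,1],[0,0,0,0,-1,0,1],[0,0,0,0,-1.5,0,1],[0,0,0,0,-2,0,1],[0,0,0,0,-2.5,0,1],[0,0,0,0,-2.5,0,1]]]' 20
```

```text
time_s: 13.0
tcp_pos: [0.6158, -0.1232, 0.0307]
tcp_rot: [[-0.997, -0.077, 0.002], [-0.077, 0.997, -0.0], [-0.002, -0.0, -1.0]]
ft_force: [2.6, 2.1, 5.4]
gripper_width: 0.0122
```

```bash
python3 -m creep '[[[0,0,0,0,-0.4,0,1],[0,0,0,0,-0.8,0,1],[0,0,0,0,-1.2,0,1],[0,0,0,0,-1.2,0,1]]]' 20
```

```text
time_s: 13.33
tcp_pos: [0.6159, -0.1244, 0.0307]
tcp_rot: [[-0.997, -0.077, 0.002], [-0.077, 0.997, -0.0], [-0.002, -0.0, -1.0]]
ft_force: [3.3, 3.2, 5.1]
gripper_width: 0.0118
```

```bash
python3 -m creep '[[[0,0,0,0,-0.4,0,1],[0,0,0,0,-0.8,0,1],[0,0,0,0,-1.2,0,1],[0,0,0,0,-1.2,0,1]]]' 20
```

```text
time_s: 13.67
tcp_pos: [0.616, -0.1247, 0.0307]
tcp_rot: [[-0.997, -0.078, 0.002], [-0.078, 0.997, 0.001], [-0.002, 0.001, -1.0]]
ft_force: [3.5, 3.1, 6.1]
gripper_width: 0.0118
```

Run:
```python
from h import *
p,d,K,V=cap('scene'); 
cv2.imwrite('pics/s2.png',cv2.resize(cv2.cvtColor(p,cv2.COLOR_RGB2BGR)[190:330,150:350],None,fx=4,fy=4,interpolation=cv2.INTER_CUBIC))
```

```text
(no output)
```

View pics/s2.png

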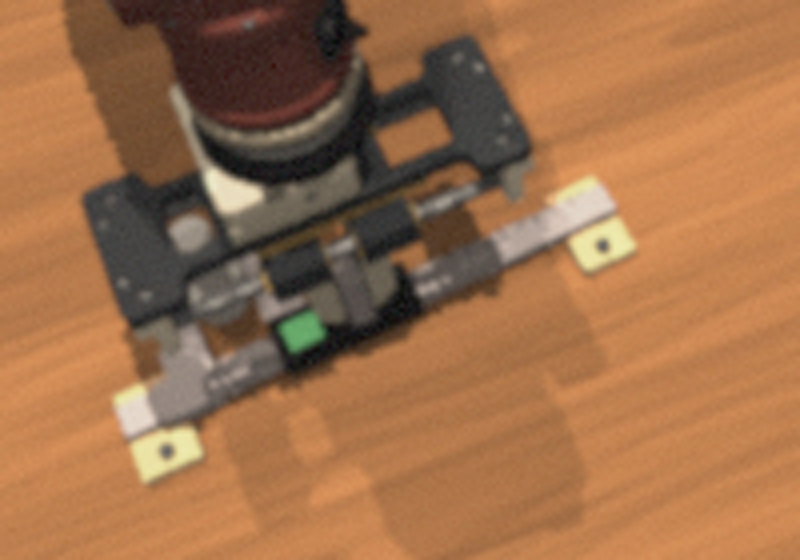

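The scene crop shows the shaft's neck still upright at (190,235), seen through the gripper frame, and the carriage near the shaft. The force hasn't risen clearly yet, so I keep pushing.

```bash
python3 -m creep '[[[0,0,0,0,-0.5,0,1],[0,0,0,0,-1,0,1],[0,0,0,0,-1,0,1],[0,0,0,0,-1,0,1]]]' 20
```

```text
time_s: 14.05
tcp_pos: [0.6159, -0.1248, 0.0307]
tcp_rot: [[-0.997, -0.078, 0.001], [-0.078, 0.997, 0.002], [-0.001, 0.002, -1.0]]
ft_force: [4.0, 5.4, 5.5]
gripper_width: 0.012
```

```bash
python3 -m creep '[[[0,0,0,0,-0.5,0,1],[0,0,0,0,-1,0,1],[0,0,0,0,-1,0,1],[0,0,0,0,-1,0,1]]]' 20
```

```text
time_s: 14.38
tcp_pos: [0.616, -0.1248, 0.0308]
tcp_rot: [[-0.997, -0.079, 0.001], [-0.079, 0.997, 0.003], [-0.001, 0.003, -1.0]]
ft_force: [2.3, 5.7, 6.7]
gripper_width: 0.012
```

The TCP has stopped at y = -0.1248 after 57 mm of travel. That implies an opening of about 0.031, and the force is rising. I press a little more, then measure before letting go.

```bash
python3 -m creep '[[[0,0,0,0,-0.5,0,1],[0,0,0,0,-1,0,1],[0,0,0,0,-1.5,0,1],[0,0,0,0,-2,0,1],[0,0,0,0,-2,0,1],[0,0,0,0,-2,0,1]]]' 20
```

```text
time_s: 14.88
tcp_pos: [0.616, -0.1249, 0.0307]
tcp_rot: [[-0.997, -0.08, 0.0], [-0.08, 0.997, 0.005], [-0.001, 0.005, -1.0]]
ft_force: [2.5, 8.7, 6.5]
gripper_width: 0.0122
```

Pressing at about 9 N with no further motion. Releasing and rising.

```bash
python3 -m creep '[[[0,0,0,0,0,0,0.2],[0,0,0,0,0,0,0.2],[0,0,0,0,0,0,0.2],[0,0,0,0,0,0,0.2],[0,0,0,0,3,0,0.2],[0,0,0,0,5,0,0.2],[0,0,0,0,5,0,0.2],[0,0,0,0,5,-15,0.2],[0,0,0,0,5,-40,0.2],[0,0,0,0,5,-75,0.2],[0,0,0,0,5,-110,0.2],[0,0,0,10,15,-130,0.2],[0,0,0,30,80,-140,0.2],[0,0,0,45,120,-140,0.2],[0,0,0,50,160,-140,0.2],[0,0,0,50,200,-140,0.2],[0,0,0,50,230,-140,0.2],[0,0,0,50,240,-140,0.2],[0,0,0,50,240,-140,0.2]]]' 20
python3 - <<'E'
from h import *
s=bot.get_state();print(s['tcp_pos'],s['time_s'],s['gripper_width'],s['ft_force'])
R=np.array([[.997,-.077],[.077,.997]]); O=np.array([.6214,-.203])
ims=[]
for n in('top','scene'):
    p,d,K,V=cap(n); w=cloud(d,K,V); c=(w[...,:2]-O)@R; z=w[...,2]
    b=(abs(c[...,0]+.02)<.07)&(abs(c[...,1]-.05)<.09)
    for nm,lo,hi in(('neck top',.066,.078),('foot',.02,.029),('jaws',.012,.019)):
        m=b&(z>lo)&(z<hi)&(c[...,0]<(-.03))
        if m.any(): print(n,nm,m.sum(),c[m].mean(0).round(4),c[m].min(0).round(4),c[m].max(0).round(4))
    m=b&(z>.058)&(z<.075)&(abs(c[...,0])<.016)
    if m.any(): print(n,'lug',c[m].mean(0).round(4))
    v,u=np.where(b); q=cv2.cvtColor(p,cv2.COLOR_RGB2BGR)[v.min():v.max(),u.min():u.max()]
    ims.append(cv2.resize(q,(400,int(400*q.shape[0]/q.shape[1])),interpolation=cv2.INTER_CUBIC)[:560])
h=max(i.shape[0] for i in ims)
cv2.imwrite('pics/fin.png',np.hstack([cv2.copyMakeBorder(i,0,h-i.shape[0],0,0,0) for i in ims]))
E
```

```text
time_s: 16.47
tcp_pos: [0.5454, 0.1144, 0.1709]
tcp_rot: [[-0.996, -0.089, -0.0], [-0.089, 0.996, 0.005], [-0.0, 0.005, -1.0]]
ft_force: [-1.1, 0.1, 0.0]
gripper_width: 0.0372
[0.54542622 0.11440571 0.17087727] 16.4667 0.03718925422611725 [-1.0908528   0.07465124  0.03664445]
top neck top 82 [-0.0494  0.018 ] [-0.0586  0.0081] [-0.0397  0.0275]
top foot 94 [-0.0526  0.0226] [-0.0716 -0.0031] [-0.0342  0.0441]
top jaws 271 [-0.0544  0.0219] [-0.074 -0.015] [-0.03    0.0497]
top lug [-0.0006  0.0798]
scene neck top 79 [-0.0466  0.0168] [-0.0574  0.0071] [-0.0376  0.0263]
scene foot 101 [-0.0416  0.0172] [-0.058   0.0011] [-0.0311  0.0346]
scene jaws 300 [-0.0497  0.0166] [-0.0742 -0.0155] [-0.0301  0.0487]
scene lug [0.0034 0.0781]
```

View pics/fin.png

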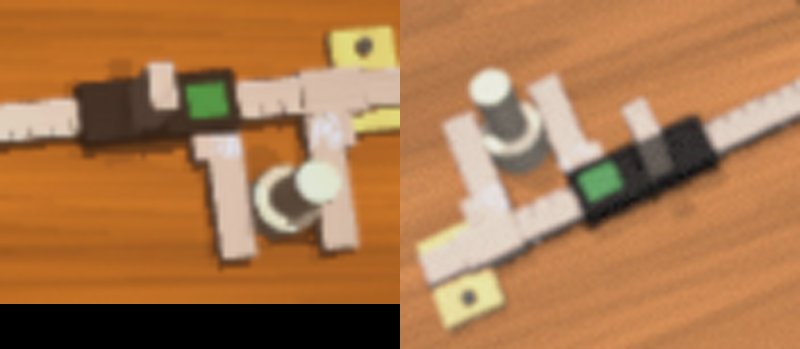

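The final crops show the shaft upright between the closed jaws, with its neck top over its foot. The opening is about 0.031–0.032. I take one close look for any gap between faces and foot.

```bash
python3 -m creep '[[[0,0,0,0,-40,0,0.2],[0,0,0,0,-80,0,0.2],[0,0,0,0,-120,0,0.2],[0,0,0,0,-160,0,0.2],[0,0,0,0,-200,0,0.2],[0,0,0,0,-240,0,0.2],[0,0,0,0,-280,0,0.2],[0,0,0,0,-300,0,0.2],[0,0,0,0,-300,0,0.2],[0,0,0,0,-300,0,0.2],[0,0,0,0,-300,0,0.2]]]' 20
python3 - <<'E'
from h import *
s=bot.get_state();print(s['tcp_pos'],s['time_s'])
p,d,K,V=cap('wrist'); w=cloud(d,K,V)
R=np.array([[.997,-.077],[.077,.997]]); O=np.array([.6214,-.203])
c=(w[...,:2]-O)@R; z=w[...,2]
m=(z>.012)&(z<.020)
for lo in (-.076,-.07,-.035,-.03):
    k=m&(c[...,0]>lo)&(c[...,0]<lo+.006); y=c[...,1][k]; y=y[(y>-.03)&(y<.07)]
    a=y[y<.017]; b=y[y>.017]; print(lo,len(a),len(b),a.max().round(4),b.min().round(4))
b=(abs(c[...,0]+.045)<.045)&(abs(c[...,1]-.017)<.04)
v,u=np.where(b); q=cv2.cvtColor(p,cv2.COLOR_RGB2BGR)[v.min():v.max(),u.min():u.max()]
f=min(780/q.shape[1],580/q.shape[0]); cv2.imwrite('pics/w4.png',cv2.resize(q,None,fx=f,fy=f,interpolation=cv2.INTER_CUBIC))
E
```

```text
time_s: 17.48
tcp_pos: [0.5696, -0.1933, 0.1702]
tcp_rot: [[-0.997, -0.076, -0.001], [-0.076, 0.997, 0.001], [0.001, 0.001, -1.0]]
ft_force: [0.3, 0.5, 0.8]
gripper_width: 0.0373
[ 0.56963799 -0.19329963  0.17021088] 17.4833
-0.076 58 64 0.0012 0.0335
-0.07 99 95 0.0169 0.0189
-0.035 93 93 0.0018 0.0341
-0.03 94 98 0.0017 0.0342
```

View pics/w4.png

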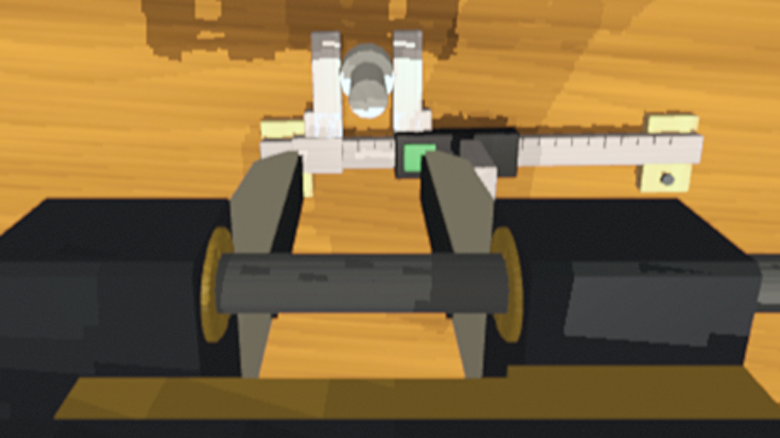

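The close view shows the foot at (367,75) flush between both jaws. The measured gap of 0.0323–0.0325 matches the 32 mm foot, and the lug is still where it was when pressed. The arm is clear, so I hand in.

```bash
python3 -c "
from workcell import bot
print(bot.job_done())"
```

```text
the job is handed in; nothing more can be done
None
```

The stepped shaft stands upright on its thick foot, and the caliper is closed on it. I handed the job in at about 17.5 s of the 48 s allowed.

**What I did:** I gripped the shaft by its neck (20 mm reading), stood it midway between the open jaws and let go. I then gripped the thumb lug along the beam and slid the jaw about 57 mm. It stopped moving and the force along the beam rose to about 9 N. I then released it and moved the arm clear.

**Last checks:**
- **Jaw gap:** the close wrist view showed the foot flush between both jaws. Three of the four places I measured gave 0.0323–0.0325 m, against 0.032 expected. The fourth, beside the foot, gave a meaningless 2 mm and I ignored it.
- **Lug:** its position worked out from that view is within about 1 mm of where it was pressed, so the jaw did not visibly spring back.
- **Shaft:** the top and scene views put the neck top 0.070 m high, directly over the foot.
- **Arm:** it was at z = 0.17 m, touching nothing, with wrist forces under 1 N.

**Small disagreements:** the arm's travel implies an opening of about 0.031 m, against 0.0324 m from the wrist camera. The top and scene views also place the lug 1.7 mm apart. Both are within the roughly 2 mm calibration and pose noise, but a gap of a few tenths of a millimetre cannot be ruled out.

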